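# Clay pots in order of size along the staging

### The arm

A 6-joint arm with a two-finger parallel gripper is mounted at the origin on the work surface. World frame = base frame: x ahead of the robot, y to its left, z up, the work surface at z = 0. Lengths are in m, angles in rad, forces in N, time in s.
With the tool pointing down it reaches from about 0.225 to 0.875 m from the base axis. Payload 3.4 kg.
Tool frame: the origin (TCP) lies between the finger pads; the fingertips stand 25 mm ahead of it and the grasp point (between the pads) lies 6 mm ahead of it; z points along the fingers, y is the line along which they close (so a half turn about z gives the same grasp; the last joint's range is limited). The gripper opens to 85 mm and grips with 20 to 120 N. Pads are 22 mm wide; open, the fingers measure 114 mm over their backs; the gripper's body (76 mm by 85 mm) begins 54 mm behind the grasp point. The pads swing forward as they close: fully open they stand 13 mm farther back than shut.
Start: joints at [1.224, 0.276, 1.505, -0, 1.361, -0.121], TCP at [0.129, 0.56, 0.256] pointing down, gripper open.
Joint ranges: [-2.89, 2.89], [-0.75, 2.08], [0.22, 2.7], [-1.18, 4.32], [0.11, 2.71], [-2.7, 2.7]. Speed limits (rad/s): [2.57, 2.57, 3.14, 3.14, 3.14, 3.14].

### API

Orientations are given as a unit quaternion [w, x, y, z].
In Python, from rig import manip, cams, ticket gives the robot as it stands.
- The arm moves only by the tool step_arm, never from a script. Its argument "increments" is a list of rows, each an object with "dp": the shift along the world's x, y, z each as a share of 0.2 m, from -1 to 1, a list of three; "yaw": the turn about the world's z as a share of 0.15 rad, from -1 to 1; "grip": the opening, from 0 (shut) to 1 (fully open). In form: [{"dp": [tx, ty, tz], "yaw": yaw, "grip": grip}, ...]. A call has 1 to 5 rows; each row shifts and turns the commanded pose from where the row before left it; what a row does not reach is not made up. A row lasts 1/8 s, in which the tool goes at most 62.5 mm and 10.7 degrees, less where a joint would pass 70% of its speed; a pose out of reach is approached as far as the arm can. A call with a number of a shift or a turn outside -1 to 1 is refused whole. A call with a gripper value outside its range is refused whole. The fingers move at their own pace and stop on an object; "squeeze" is the grip in N (left out, the last holds). Time passes only in rows, so rows that do not move let the fingers close. It gives the time, the measured TCP pose, the force, the opening and the grip force at its end, in the units of the state.
- manip.get_state(): the state, without advancing time (a new reading comes with each control period).
- cams.get_image(name): name is "side" or "top" or "wrist"; returns the picture (420x560x3 uint8, blue, green, red); there is no depth.
- cams.get_calibration(name): a dict with "fx", "fy", "cx", "cy" (pixels), "extrinsics" (4x4, takes a point from camera to world coordinates). Camera axes: x right, y up, looking along -z (the intrinsics and any distortion apply to the point x, -y, -z); pixel columns grow to the right and rows downward; lengths in m; the calibration is good to about 2 mm. A picture is of the moment at which its call begins: read the wrist's pose just before it. get_calibration takes no time and is no camera call; for the wrist camera it gives the pose at the moment of the call.
- ticket.sign_off(): hands the job in; it is judged then, once.
The state is a dict: "clock": time; "qpos": joint angles; "qd": joint speeds; "effort": joint torques, N m; "position": TCP position; "ee_rot": TCP orientation; "contact_force": force on the tool from outside, world axes, zero at the start; "moment": the same for the moment, N m; "width": finger opening in m; "gripper_force": force on a finger pad.
Only numpy, scipy, OpenCV 4.12 (cv2) and the standard library are available. Lean on these libraries where they do the work, as an engineer would, in place of code of your own. Each camera call takes 0.05 s, during which the arm holds its last target. There are 200 camera calls.

### The job

Stand the four clay pots on the row of black saucers in order of size, one upright in the middle of each saucer: the smallest on the saucer at the yellow funnel's end of the row, then the next size up each time, and the largest at the far end by the white bowl. Set the pots down gently without dropping or tipping any over, and leave the funnel and the bowl where they stand.

Things in the scene. Friction and masses are not known exactly. Their poses are not given: they have to be found in the camera images.
- pot_38: The smallest of the four plain clay flower pots: terracotta, open top, rim 38 mm across and 40 mm high overall, about 35 g, standing upright on the bench. Tapered body, 25 mm across at the foot, with a straight-sided collar over the top 11 mm; walls about 4 mm, inner floor 5 mm up. Origin: centre of its underside; z is its axis, up.
- pot_47: The second smallest of the four plain clay flower pots: terracotta, open top, rim 47 mm across and 51 mm high overall, about 60 g, standing upright on the bench. Tapered body, 31 mm across at the foot, with a straight-sided collar over the top 14 mm; walls about 4 mm, inner floor 5 mm up. Origin: centre of its underside; z is its axis, up.
- pot_56: The second largest of the four plain clay flower pots: terracotta, open top, rim 56 mm across and 62 mm high overall, about 95 g, standing upright on the bench. Tapered body, 37 mm across at the foot, with a straight-sided collar over the top 17 mm; walls about 4 mm, inner floor 5 mm up. Origin: centre of its underside; z is its axis, up.
- pot_65: The largest of the four plain clay flower pots: terracotta, open top, rim 65 mm across and 74 mm high overall, about 140 g, standing upright on the bench. Tapered body, 43 mm across at the foot, with a straight-sided collar over the top 21 mm; walls about 4 mm, inner floor 5 mm up. Origin: centre of its underside; z is its axis, up.
- saucer_1: Black plastic pot saucer, at one end of the row (the left end as seen from the robot, +y); all four are alike: 80 mm across and 8 mm high, a flat floor 3 mm thick and about 68 mm across inside a low rim. Origin: centre of its underside; z up, y along the row towards saucer_1's end. The four stand about 95 mm apart, fixed, on a slatted wooden staging board 98 by 400 mm whose top is 24 mm above the bench, lying roughly across the robot's front.
- saucer_2: Black plastic pot saucer like saucer_1 (80 mm across, 8 mm high, floor 3 mm thick, fixed on the staging board), second in the row, next to saucer_1. Origin: centre of its underside; z up, y along the row towards saucer_1's end.
- saucer_3: Black plastic pot saucer like saucer_1 (80 mm across, 8 mm high, floor 3 mm thick, fixed on the staging board), third in the row, next to saucer_4. Origin: centre of its underside; z up, y along the row towards saucer_1's end.
- saucer_4: Black plastic pot saucer like saucer_1 (80 mm across, 8 mm high, floor 3 mm thick, fixed on the staging board), at the other end of the row (the right end as seen from the robot, -y). Origin: centre of its underside; z up, y along the row towards saucer_1's end.
- funnel: Yellow plastic funnel standing mouth down, 110 mm across at the rim and 110 mm high to the tip of its spout, loose, on the bench about 130 mm beyond one end of the row of saucers (either end). Origin: centre of its underside; z up.
- bowl: White ceramic bowl, 120 mm across and 50 mm high, loose, upright on the bench about 130 mm beyond the other end of the row of saucers. Origin: centre of its underside; z up. Between the clay pots, on the robot's side of the row, lie a scoop, a weeder and a hand fork, at most 40 mm high.
There are look-alikes about, which are no part of the job. Leave any blue look-alike of the pot_47 alone.

How it is judged:
By the outcome, as a careful person would: the job done as asked, in the order asked, and still so for the second after the job is handed in, with the robot touching nothing.
It also fails if it takes over 109 s, if anything falls off the work surface, if the arm or the gripper's body presses on something with over 40 N, if the wrist force passes 120 N, or if a joint passes its speed limit or range.

## Working session

There is one attempt and no reset: what is moved stays moved. The work goes in short steps, Python scripts to look and compute and a tool call to move; the robot and the scene stay as the last step left them, time stands still between calls to the robot, and variables do not carry over. Pictures are saved under pics/ and viewed, at most 14 in all, crops included, and the job is handed in when it is done.

Besides the shell and the picture viewer there is one more tool, called after ">>>" as a command line: name --argument value ..., lists and objects as JSON in quotes. step_arm: Moves the arm, as the interface text tells. Shift numbers are shares of 0.2 m and turn numbers shares of 0.15 rad, none past 1 either way. Its arguments: {"type":"object","properties":{"increments":{"type":"array"},"squeeze":{"type":"number"}},"required":["increments"]}

```bash
mkdir -p pics; ls
python3 - <<'E'
from rig import manip,cams
import cv2,numpy as np
s=manip.get_state();print({k:np.round(v,3).tolist() for k,v in s.items()})
for n in("top","side"):
    cv2.imwrite(f"pics/{n}0.png",cams.get_image(n));c=cams.get_calibration(n);print(n,{k:np.round(v,3).tolist() for k,v in c.items()})
E
```

```text
pics
{'clock': 0.0, 'qpos': [1.224, 0.277, 1.506, 0.0, 1.361, -0.121], 'qd': [0.0, -0.0, -0.001, 0.0, 0.0, -0.001], 'effort': [0.001, -41.678, -24.581, -0.0, 0.011, 0.0], 'position': [0.129, 0.56, 0.255], 'ee_rot': [-0.0, 0.113, 0.994, -0.001], 'contact_force': [0.021, -0.291, -0.516], 'moment': [-0.001, -0.043, -0.028], 'gripper_force': 0.0, 'width': 0.085}
top {'fx': 420.269, 'fy': 420.269, 'cx': 282.535, 'cy': 203.257, 'extrinsics': [[0.006, 0.996, -0.09, 0.446], [-1.0, 0.008, 0.023, 0.023], [0.023, 0.09, 0.996, 0.916], [0.0, 0.0, 0.0, 1.0]]}
side {'fx': 502.566, 'fy': 502.566, 'cx': 271.397, 'cy': 210.222, 'extrinsics': [[0.97, 0.196, -0.141, 0.347], [-0.242, 0.753, -0.612, -0.825], [-0.014, 0.628, 0.778, 1.078], [0.0, 0.0, 0.0, 1.0]]}
```

View pics/top0.png

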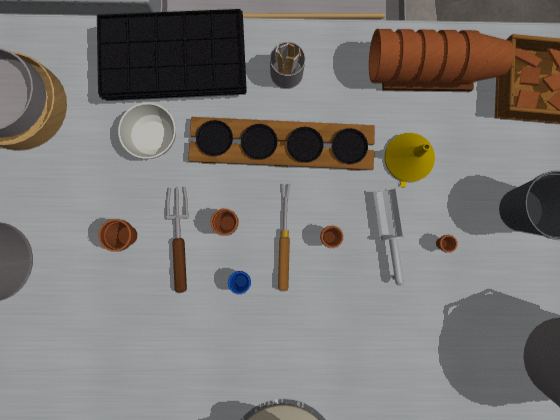

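View pics/side0.png

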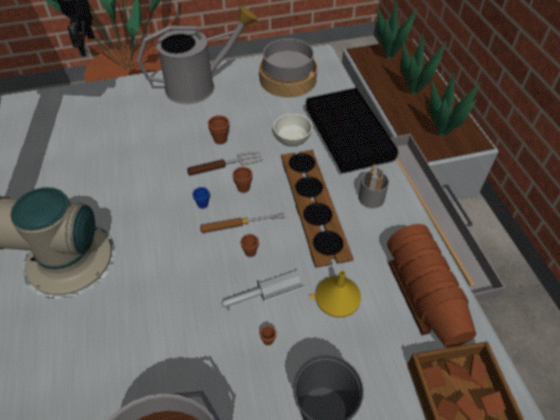

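Top view: row of saucers at (214,138), (259,142), (305,145), (350,146). The bowl is at the left (147,130), which is +y, and the funnel at the right (410,158), which is −y.

Things that could be taken for a pot:
- clay pots at (118,235), (225,222), (331,237), (447,243)
- blue look-alike at (240,282)
- stack of pots lying down at (440,57)
- shards in the box at (530,80)

By size: 65 = (118,235), 56 = (225,222), 47 = (331,237), 38 = (447,243).

```bash
cat > h.py <<'E'
from rig import manip,cams
import cv2,numpy as np
from scipy.optimize import least_squares
def clay(im):
    h=cv2.cvtColor(im,cv2.COLOR_BGR2HSV)
    return cv2.inRange(h,(3,110,45),(16,255,255))
def black(im): return cv2.inRange(cv2.cvtColor(im,cv2.COLOR_BGR2HSV)[...,2],0,40)
def ray(c,uv):
    E=c["extrinsics"];E=np.array(E)
    uv=np.atleast_2d(uv).astype(float)
    d=np.c_[(uv[:,0]-c["cx"])/c["fx"],-(uv[:,1]-c["cy"])/c["fy"],-np.ones(len(uv))]@E[:3,:3].T
    return E[:3,3],d
def onz(c,uv,z):
    o,d=ray(c,uv); return (o+d*((z-o[2])/d[:,2])[:,None])[:,:2]
def proj(c,P):
    E=np.array(c["extrinsics"]);q=(np.array(P)-E[:3,3])@E[:3,:3]
    return np.array([c["cx"]-c["fx"]*q[0]/q[2],c["cy"]+c["fy"]*q[1]/q[2]])
def blob(mask,uv,r=40):
    cs,_=cv2.findContours(mask,cv2.RETR_EXTERNAL,cv2.CHAIN_APPROX_NONE)
    cs=[k for k in cs if cv2.contourArea(k)>60]
    return max(cs,key=lambda k:cv2.pointPolygonTest(k,(float(uv[0]),float(uv[1])),True))
def rim(c,k,z,outer=True):
    """circle through the contour cast on plane z; only the side away from the camera's nadir if outer"""
    p=onz(c,k[:,0,:],z);o=np.array(c["extrinsics"])[:2,3]
    m=p.mean(0)
    for _ in range(6):
        q=p
        if outer:
            n=(m-o)/np.linalg.norm(m-o); q=p[(p-m)@n>0.0]
        f=least_squares(lambda x:np.hypot(q[:,0]-x[0],q[:,1]-x[1])-x[2],[*m,.03],loss="soft_l1",f_scale=.002).x
        m=f[:2]
    return f
E
python3 - <<'E'
from h import *
im=cv2.imread("pics/top0.png");c=cams.get_calibration("top")
for n,uv,z in((65,(118,235),.074),(56,(225,222),.062),(47,(331,237),.051),(38,(447,243),.04)):
    k=blob(clay(im),uv);f=rim(c,k,z);print(n,np.round(f[:2],4),"dia mm",round(2000*f[2],1),cv2.boundingRect(k))
P=[]
for i,uv in enumerate([(214,138),(259,142),(305,145),(350,146)]):
    k=blob(black(im),uv);f=rim(c,k,.032,False);P.append(f[:2]);print("saucer",i+1,np.round(f[:2],4),"dia",round(2000*f[2],1),cv2.boundingRect(k))
print(np.linalg.norm(np.diff(P,axis=0),axis=1))
s=manip.get_state();w=cams.get_image("wrist");cv2.imwrite("pics/w0.png",w)
c=cams.get_calibration("wrist");print({k:np.round(v,3).tolist() for k,v in c.items()})
E
```

```text
65 [0.4574 0.337 ] dia mm 61.7 (99, 219, 38, 32)
56 [0.4853 0.1236] dia mm 51.5 (211, 209, 27, 26)
47 [ 0.4567 -0.0982] dia mm 42.9 (321, 226, 22, 22)
38 [ 0.4441 -0.3439] dia mm 33.8 (436, 235, 21, 17)
saucer 1 [0.6655 0.1508] dia 75.0 (196, 120, 37, 36)
saucer 2 [0.6587 0.0553] dia 74.9 (241, 124, 37, 35)
saucer 3 [ 0.6536 -0.043 ] dia 75.0 (287, 127, 36, 35)
saucer 4 [ 0.6511 -0.1394] dia 74.8 (332, 129, 36, 35)
[0.09573683 0.09849544 0.09636905]
{'fx': 290.169, 'fy': 290.169, 'cx': 275.347, 'cy': 209.365, 'extrinsics': [[0.225, -0.939, -0.258, 0.062], [0.974, 0.216, 0.061, 0.576], [-0.001, -0.266, 0.964, 0.374], [0.0, 0.0, 0.0, 1.0]]}
```

View pics/w0.png

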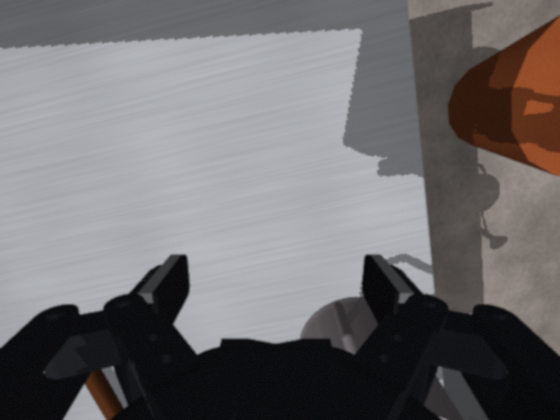

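Wrist view: bench with the fingers at the bottom, pads at about (175,280) and (375,280). The spot under the TCP is clear. The pot and saucer positions are plausible (pitch about 96 mm). I'll move above pot_65 and turn the fingers across the row.

>>> step_arm --increments '[{"dp": [0.12, -0.14, 0], "yaw": -0.93, "grip": 1}, {"dp": [0.12, -0.14, 0], "yaw": -0.93, "grip": 1}, {"dp": [0.12, -0.14, 0], "yaw": -0.93, "grip": 1}, {"dp": [0.12, -0.14, 0], "yaw": -0.93, "grip": 1}, {"dp": [0.12, -0.14, 0], "yaw": -0.93, "grip": 1}]' --squeeze 30

```text
clock: 0.78
position: [0.2493, 0.4193, 0.2561]
ee_rot: [-0.0, 0.447, 0.894, -0.0]
contact_force: [-0.3, -0.4, 0.3]
width: 0.0856
gripper_force: 0.0
```

>>> step_arm --increments '[{"dp": [0.208, -0.083, -0.055], "yaw": -0.93, "grip": 1}, {"dp": [0.208, -0.083, -0.055], "yaw": -0.93, "grip": 1}, {"dp": [0.208, -0.083, -0.055], "yaw": -0.93, "grip": 1}, {"dp": [0.208, -0.083, -0.055], "yaw": -0.93, "grip": 1}, {"dp": [0.208, -0.083, -0.055], "yaw": -0.93, "grip": 1}]'

```text
clock: 1.4
position: [0.4579, 0.3367, 0.2007]
ee_rot: [-0.0, 0.726, 0.687, -0.0]
contact_force: [0.4, 0.2, -0.1]
width: 0.0857
gripper_force: 0.0
```

>>> step_arm --increments '[{"dp": [0, 0, 0], "yaw": 0, "grip": 1}, {"dp": [0, 0, 0], "yaw": 0, "grip": 1}]'

```text
clock: 1.65
position: [0.4561, 0.3373, 0.201]
ee_rot: [-0.0, 0.724, 0.689, -0.001]
contact_force: [-0.4, -0.4, -0.5]
width: 0.0853
gripper_force: 0.0
```

Run:
```python
from h import *
s=manip.get_state();c=cams.get_calibration("wrist");im=cams.get_image("wrist");cv2.imwrite("pics/w1.png",im)
print(s["clock"],np.round(s["position"],4),np.round(s["ee_rot"],4),np.round(s["qpos"],2))
uv=proj(c,[.457,.337,.074]);print(uv)
k=blob(clay(im),uv);print(cv2.boundingRect(k),np.round(rim(c,k,.074),4))
```

```text
1.65 [0.4561 0.3373 0.201 ] [-5.000e-04  7.245e-01  6.893e-01 -7.000e-04] [0.51 0.3  1.61 0.   1.23 0.56]
[277.8427112  209.64090866]
(241, 171, 72, 72) [0.4557 0.3379 0.0311]
```

View pics/w1.png

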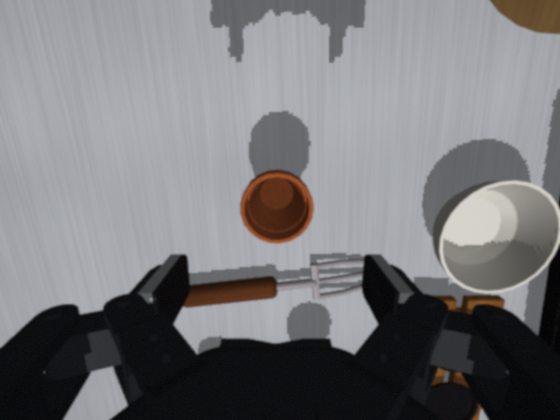

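Wrist view: pot_65, clearly the largest and terracotta, has its rim at (277,207). The hand fork is at (270,285) and the bowl at (497,237). The rim centre (0.456, 0.338) agrees with the top view. Descend and grip.

>>> step_arm --increments '[{"dp": [0, 0.003, -0.25], "yaw": 0, "grip": 1}, {"dp": [0, 0, -0.25], "yaw": 0, "grip": 1}, {"dp": [0, 0, -0.125], "yaw": 0, "grip": 1}, {"dp": [0, 0, -0.06], "yaw": 0, "grip": 1}, {"dp": [0, 0, 0], "yaw": 0, "grip": 1}]' --squeeze 30

```text
clock: 2.33
position: [0.4561, 0.3385, 0.0645]
ee_rot: [-0.0, 0.724, 0.69, -0.0]
contact_force: [0.5, -0.2, 0.3]
width: 0.0853
gripper_force: 0.0
```

>>> step_arm --increments '[{"dp": [0, 0, 0], "yaw": 0, "grip": 0.6}, {"dp": [0, 0, 0], "yaw": 0, "grip": 0.5}, {"dp": [0, 0, 0], "yaw": 0, "grip": 0.4}, {"dp": [0, 0, 0], "yaw": 0, "grip": 0.4}]'

```text
clock: 2.82
position: [0.4577, 0.3388, 0.0661]
ee_rot: [0.0, 0.725, 0.689, 0.002]
contact_force: [-1.0, 0.8, 6.0]
width: 0.0639
gripper_force: 33.7
```

Run:
```python
from h import *
s=manip.get_state();print({k:np.round(v,4).tolist() for k,v in s.items() if k not in("qd","effort")})
im=cams.get_image("wrist");cv2.imwrite("pics/w2.png",im)
```

```text
{'clock': 2.825, 'qpos': [0.5148, 0.4341, 1.7852, 0.0005, 0.9189, 0.5646], 'position': [0.4577, 0.3388, 0.0661], 'ee_rot': [0.0002, 0.7246, 0.6892, 0.0017], 'contact_force': [-1.0107, 0.7631, 6.0363], 'moment': [0.0466, 0.273, 0.0405], 'gripper_force': 33.6902, 'width': 0.0639}
```

View pics/w2.png

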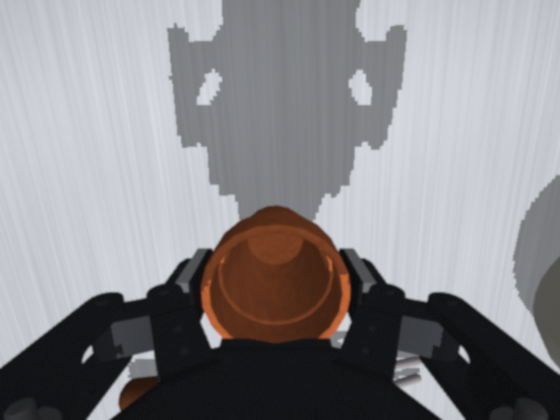

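Held: opening 63.9 mm, force 34 N, and the rim sits centred between the pads at (275,285). I'll lift it and pass over the row for a closer look at the saucers.

>>> step_arm --increments '[{"dp": [0, 0, 0.1], "yaw": 0, "grip": 0.4}, {"dp": [0, 0, 0.2], "yaw": 0, "grip": 0.4}, {"dp": [0, 0, 0.25], "yaw": 0, "grip": 0.4}, {"dp": [0, -0.1, 0.15], "yaw": 0, "grip": 0.4}]'

```text
clock: 3.38
position: [0.4577, 0.3191, 0.2072]
ee_rot: [0.001, 0.724, 0.69, 0.002]
contact_force: [-0.5, 0.7, -0.5]
width: 0.0635
gripper_force: 33.8
```

>>> step_arm --increments '[{"dp": [0.12, -0.2, 0], "yaw": 0, "grip": 0.4}, {"dp": [0.2, -0.22, 0], "yaw": 0, "grip": 0.4}, {"dp": [0.2, -0.22, 0], "yaw": 0, "grip": 0.4}, {"dp": [0.2, -0.22, 0], "yaw": 0, "grip": 0.4}, {"dp": [0.2, -0.22, 0], "yaw": 0, "grip": 0.4}]'

```text
clock: 4.0
position: [0.6417, 0.1004, 0.2046]
ee_rot: [0.0, 0.725, 0.689, 0.0]
contact_force: [0.5, -0.1, -0.6]
width: 0.0638
gripper_force: 33.8
```

>>> step_arm --increments '[{"dp": [0.09, -0.22, 0], "yaw": 0, "grip": 0.4}, {"dp": [0, -0.095, 0], "yaw": 0, "grip": 0.4}, {"dp": [0, 0, 0], "yaw": 0, "grip": 0.4}, {"dp": [0, 0, 0], "yaw": 0, "grip": 0.4}]'

```text
clock: 4.5
position: [0.6579, 0.0405, 0.2045]
ee_rot: [-0.001, 0.724, 0.69, 0.0]
contact_force: [-0.6, 0.2, -1.6]
width: 0.0637
gripper_force: 33.8
```

Run:
```python
from h import *
s=manip.get_state();c=cams.get_calibration("wrist");im=cams.get_image("wrist");cv2.imwrite("pics/w3.png",im)
print(s["clock"],np.round(s["position"],4),np.round(s["ee_rot"],4),s["width"],s["gripper_force"])
for i,p in enumerate([(.6655,.1508),(.6587,.0553)]):
    uv=proj(c,[*p,.032]);k=blob(black(im),uv);f=rim(c,k,.032,False);print(i+1,uv.round(),np.round(f[:2],4),round(2000*f[2],1),cv2.boundingRect(k))
```

```text
4.5 [0.6579 0.0405 0.2045] [-6.000e-04  7.243e-01  6.895e-01  3.000e-04] 0.06372827557909518 33.77447381615639
1 [279.  82.] [0.6644 0.1513] 75.1 (237, 36, 82, 89)
2 [276. 184.] [0.657  0.0554] 68.7 (239, 148, 73, 64)
```

View pics/w3.png

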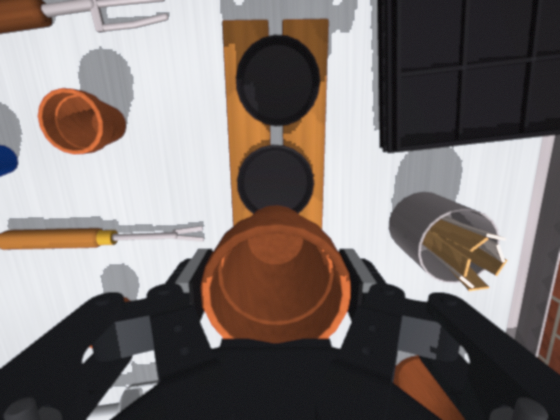

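Wrist view: saucers 1 and 2 at (279,80) and (276,182), with pot_65 upright in the hand. Both views agree on saucer 1 to within about 1 mm. Carry it there.

>>> step_arm --increments '[{"dp": [0.02, 0.2, 0], "yaw": 0, "grip": 0.4}, {"dp": [0.015, 0.255, 0], "yaw": 0, "grip": 0.4}, {"dp": [0, 0.1, -0.15], "yaw": 0, "grip": 0.4}, {"dp": [0, 0, -0.25], "yaw": 0, "grip": 0.4}, {"dp": [0, 0, -0.1], "yaw": 0, "grip": 0.4}]'

```text
clock: 5.18
position: [0.6628, 0.1523, 0.1014]
ee_rot: [-0.002, 0.723, 0.69, -0.002]
contact_force: [0.3, -0.2, -2.6]
width: 0.0635
gripper_force: 33.8
```

>>> step_arm --increments '[{"dp": [0, 0, -0.02], "yaw": 0, "grip": 0.4}, {"dp": [0, 0, 0], "yaw": 0, "grip": 0.4}]'

```text
clock: 5.42
position: [0.666, 0.151, 0.1012]
ee_rot: [0.0, 0.724, 0.69, 0.001]
contact_force: [0.3, 0.2, -1.0]
width: 0.0633
gripper_force: 33.8
```

>>> step_arm --increments '[{"dp": [0, 0.002, -0.02], "yaw": 0, "grip": 0.4}, {"dp": [0, 0, -0.008], "yaw": 0, "grip": 0.4}, {"dp": [0, 0, 0], "yaw": 0, "grip": 0.4}]'

```text
clock: 5.8
position: [0.666, 0.1505, 0.0953]
ee_rot: [0.0, 0.725, 0.689, 0.001]
contact_force: [0.1, 0.5, -1.0]
width: 0.0635
gripper_force: 33.9
```

>>> step_arm --increments '[{"dp": [0, 0, -0.006], "yaw": 0, "grip": 0.4}, {"dp": [0, 0, 0], "yaw": 0, "grip": 0.4}]'

```text
clock: 6.05
position: [0.6661, 0.1507, 0.0947]
ee_rot: [0.0, 0.725, 0.689, 0.001]
contact_force: [-1.8, 0.6, 4.3]
width: 0.0634
gripper_force: 34.4
```

Touched down at 4 N. Release, lift and move over pot_56.

>>> step_arm --increments '[{"dp": [0, 0, 0], "yaw": 0, "grip": 0.85}, {"dp": [0, 0, 0], "yaw": 0, "grip": 1}, {"dp": [0, 0, 0], "yaw": 0, "grip": 1}, {"dp": [0, 0, 0.1], "yaw": 0, "grip": 1}, {"dp": [0, 0, 0.2], "yaw": 0, "grip": 1}]'

```text
clock: 6.68
position: [0.6643, 0.1501, 0.1517]
ee_rot: [-0.002, 0.725, 0.689, -0.002]
contact_force: [-0.0, -0.7, 0.1]
width: 0.0855
gripper_force: 0.0
```

>>> step_arm --increments '[{"dp": [0, 0, 0.225], "yaw": 0, "grip": 1}, {"dp": [-0.226, -0.034, 0], "yaw": 0, "grip": 1}, {"dp": [-0.226, -0.034, 0], "yaw": 0, "grip": 1}, {"dp": [-0.226, -0.034, 0], "yaw": 0, "grip": 1}, {"dp": [-0.227, -0.033, 0], "yaw": 0, "grip": 1}]'

```text
clock: 7.3
position: [0.4833, 0.1231, 0.1984]
ee_rot: [0.0, 0.725, 0.689, 0.0]
contact_force: [0.1, -0.6, 0.4]
width: 0.0851
gripper_force: 0.0
```

>>> step_arm --increments '[{"dp": [0, 0, 0], "yaw": 0, "grip": 1}, {"dp": [0, 0, 0], "yaw": 0, "grip": 1}]'

```text
clock: 7.55
position: [0.4857, 0.1235, 0.199]
ee_rot: [0.001, 0.725, 0.689, 0.001]
contact_force: [0.5, -0.6, -0.1]
width: 0.0854
gripper_force: 0.0
```

```bash
cat >> h.py <<'E'
def look(name,p,z,sau=()):
    s=manip.get_state();c=cams.get_calibration("wrist");im=cams.get_image("wrist");cv2.imwrite(f"pics/{name}.png",im)
    print(round(s["clock"],2),"tcp",np.round(s["position"],4),s["width"].round(4))
    uv=proj(c,[*p,z]);k=blob(clay(im),uv);f=rim(c,k,z)
    print("pot",uv.round(),np.round(f[:2],4),"dia",round(2000*f[2],1),cv2.boundingRect(k),"to go",np.round(f[:2]-s["position"][:2],4))
    for q in sau:
        uv=proj(c,[*q,.032]);k=blob(black(im),uv);f=rim(c,k,.032,False);print("saucer",uv.round(),np.round(f[:2],4),round(2000*f[2],1),cv2.boundingRect(k))
E
python3 - <<'E'
from h import *
look("w4",(.4853,.1236),.062)
E
```

```text
Traceback (most recent call last):
  File "h.py", line 35, in look
    print(round(s["clock"],2),"tcp",np.round(s["position"],4),s["width"].round(4))
                                                              ^^^^^^^^^^^^^^^^
AttributeError: 'float' object has no attribute 'round'
```

View pics/w4.png

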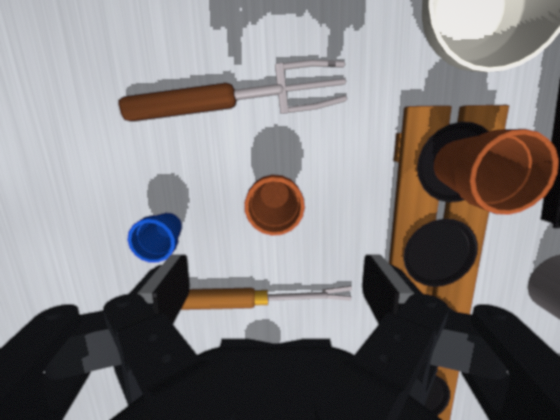

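pot_65 stands upright on saucer 1. pot_56 is at (274,205), the blue pot is off to the side at (153,240), and saucer 2 is at (441,251). I'll fix the print and measure.

```bash
sed -i 's/s\["width"\].round(4)/round(s["width"],4)/' h.py
python3 - <<'E'
from h import *
look("w4b",(.4853,.1236),.062,[(.6587,.0553)])
E
```

```text
7.6 tcp [0.4862 0.1235 0.1989] 0.085
pot [275. 206.] [0.4838 0.1234] dia 52.8 (245, 176, 59, 59) to go [-0.0024 -0.0002]
saucer [441. 253.] [0.6573 0.0551] 74.6 (404, 219, 72, 68)
```

>>> step_arm --increments '[{"dp": [-0.008, 0, -0.25], "yaw": 0, "grip": 1}, {"dp": [0, 0, -0.25], "yaw": 0, "grip": 1}, {"dp": [0, 0, -0.15], "yaw": 0, "grip": 1}, {"dp": [0, 0, -0.065], "yaw": 0, "grip": 1}, {"dp": [0, 0, 0], "yaw": 0, "grip": 0.7}]'

```text
clock: 8.28
position: [0.4837, 0.1235, 0.0549]
ee_rot: [-0.0, 0.725, 0.689, -0.0]
contact_force: [0.8, -0.1, -0.0]
width: 0.0695
gripper_force: 0.0
```

>>> step_arm --increments '[{"dp": [0, 0, 0], "yaw": 0, "grip": 0.5}, {"dp": [0, 0, 0], "yaw": 0, "grip": 0.4}, {"dp": [0, 0, 0], "yaw": 0, "grip": 0.4}, {"dp": [0, 0, 0], "yaw": 0, "grip": 0.4}]'

```text
clock: 8.78
position: [0.4842, 0.1235, 0.0566]
ee_rot: [0.001, 0.725, 0.689, 0.001]
contact_force: [0.3, -0.4, 6.5]
width: 0.0552
gripper_force: 32.4
```

>>> step_arm --increments '[{"dp": [0, 0, 0.1], "yaw": 0, "grip": 0.4}, {"dp": [0, 0, 0.2], "yaw": 0, "grip": 0.4}, {"dp": [0, -0.1, 0.25], "yaw": 0, "grip": 0.4}, {"dp": [0.22, -0.13, 0], "yaw": 0, "grip": 0.4}, {"dp": [0.25, -0.111, 0], "yaw": 0, "grip": 0.4}]'

```text
clock: 9.4
position: [0.5776, 0.0546, 0.1669]
ee_rot: [0.001, 0.724, 0.689, 0.001]
contact_force: [0.6, 0.5, -1.1]
width: 0.0554
gripper_force: 32.3
```

>>> step_arm --increments '[{"dp": [0.25, 0, 0], "yaw": 0, "grip": 0.4}, {"dp": [0.15, 0, 0], "yaw": 0, "grip": 0.4}, {"dp": [0, 0, -0.2], "yaw": 0, "grip": 0.4}, {"dp": [0, 0, -0.16], "yaw": 0, "grip": 0.4}, {"dp": [0, 0, 0], "yaw": 0, "grip": 0.4}]'

```text
clock: 10.02
position: [0.6544, 0.0553, 0.0902]
ee_rot: [-0.003, 0.725, 0.689, -0.003]
contact_force: [-0.7, -0.4, -0.4]
width: 0.0549
gripper_force: 32.3
```

>>> step_arm --increments '[{"dp": [0, 0, 0], "yaw": 0, "grip": 0.4}]'

```text
clock: 10.15
position: [0.6578, 0.0552, 0.0945]
ee_rot: [0.001, 0.725, 0.689, 0.001]
contact_force: [0.1, -0.3, 0.3]
width: 0.0553
gripper_force: 32.3
```

>>> step_arm --increments '[{"dp": [0, 0, -0.03], "yaw": 0, "grip": 0.4}, {"dp": [0, 0, -0.012], "yaw": 0, "grip": 0.4}, {"dp": [0, 0, 0], "yaw": 0, "grip": 0.4}]'

```text
clock: 10.52
position: [0.6571, 0.0552, 0.0854]
ee_rot: [0.0, 0.725, 0.689, 0.0]
contact_force: [-0.0, -0.5, -0.9]
width: 0.0548
gripper_force: 32.3
```

>>> step_arm --increments '[{"dp": [0, 0, -0.006], "yaw": 0, "grip": 0.4}, {"dp": [0, 0, 0], "yaw": 0, "grip": 0.4}]'

```text
clock: 10.78
position: [0.6571, 0.0552, 0.084]
ee_rot: [0.0, 0.725, 0.689, 0.0]
contact_force: [0.2, 0.2, -0.6]
width: 0.0552
gripper_force: 32.3
```

>>> step_arm --increments '[{"dp": [0, 0, -0.005], "yaw": 0, "grip": 0.4}, {"dp": [0, 0, 0], "yaw": 0, "grip": 0.4}]'

```text
clock: 11.02
position: [0.6572, 0.0552, 0.0837]
ee_rot: [0.0, 0.725, 0.689, 0.0]
contact_force: [-1.9, -0.5, 4.4]
width: 0.0552
gripper_force: 32.6
```

>>> step_arm --increments '[{"dp": [0, 0, 0], "yaw": 0, "grip": 0.85}, {"dp": [0, 0, 0], "yaw": 0, "grip": 1}, {"dp": [0, 0, 0], "yaw": 0, "grip": 1}, {"dp": [0, 0, 0.1], "yaw": 0, "grip": 1}, {"dp": [0, 0, 0.2], "yaw": 0, "grip": 1}]'

```text
clock: 11.65
position: [0.6558, 0.0552, 0.1413]
ee_rot: [-0.002, 0.725, 0.689, -0.002]
contact_force: [-0.1, 0.3, 0.7]
width: 0.0855
gripper_force: 0.0
```

>>> step_arm --increments '[{"dp": [0, 0, 0.28], "yaw": 0, "grip": 1}, {"dp": [-0.25, -0.15, 0], "yaw": 0, "grip": 1}, {"dp": [-0.25, -0.15, 0], "yaw": 0, "grip": 1}, {"dp": [-0.25, -0.15, 0], "yaw": 0, "grip": 1}, {"dp": [-0.15, -0.15, 0], "yaw": 0, "grip": 1}]'

```text
clock: 12.28
position: [0.4745, -0.0651, 0.1989]
ee_rot: [-0.0, 0.724, 0.689, -0.0]
contact_force: [0.1, -1.4, -0.5]
width: 0.0855
gripper_force: 0.0
```

>>> step_arm --increments '[{"dp": [-0.1, -0.167, 0], "yaw": 0, "grip": 1}, {"dp": [0, 0, 0], "yaw": 0, "grip": 1}, {"dp": [0, 0, 0], "yaw": 0, "grip": 1}]'

```text
clock: 12.65
position: [0.4575, -0.098, 0.1991]
ee_rot: [0.0, 0.725, 0.689, 0.0]
contact_force: [-0.3, -0.1, 0.0]
width: 0.0856
gripper_force: 0.0
```

Run:
```python
from h import *
look("w5",(.4567,-.0982),.051,[(.6536,-.043),(.6511,-.1394)])
```

```text
12.65 tcp [ 0.4575 -0.098   0.1991] 0.0856
pot [275. 204.] [ 0.4551 -0.0976] dia 43.9 (251, 178, 47, 48) to go [-0.0024  0.0004]
saucer [479. 132.] [ 0.6522 -0.043 ] 75.8 (437, 88, 82, 87)
saucer [464. 228.] [ 0.6497 -0.1393] 75.2 (426, 191, 74, 73)
```

View pics/w5.png

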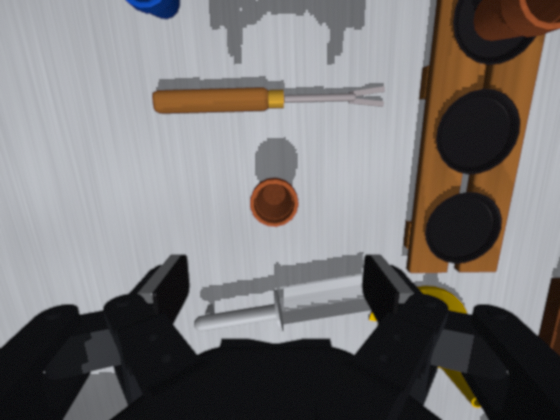

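pot_47 is at (274,202), saucers 3 and 4 at (478,131) and (463,228), and pot_56 is on saucer 2 at the top right. The views agree; grasp pot_47.

>>> step_arm --increments '[{"dp": [-0.012, 0.002, -0.25], "yaw": 0, "grip": 1}, {"dp": [0, 0, -0.25], "yaw": 0, "grip": 1}, {"dp": [0, 0, -0.18], "yaw": 0, "grip": 0.9}, {"dp": [0, 0, -0.08], "yaw": 0, "grip": 0.8}, {"dp": [0, 0, 0], "yaw": 0, "grip": 0.65}]'

```text
clock: 13.32
position: [0.4545, -0.0966, 0.0456]
ee_rot: [-0.002, 0.724, 0.69, -0.001]
contact_force: [-0.3, -0.2, 0.7]
width: 0.0557
gripper_force: 0.0
```

>>> step_arm --increments '[{"dp": [0, 0, 0], "yaw": 0, "grip": 0.5}, {"dp": [0, 0, 0], "yaw": 0, "grip": 0.3}, {"dp": [0, 0, 0], "yaw": 0, "grip": 0.3}, {"dp": [0, 0, 0], "yaw": 0, "grip": 0.3}]'

```text
clock: 13.82
position: [0.4549, -0.0979, 0.0473]
ee_rot: [0.0, 0.725, 0.689, 0.0]
contact_force: [-0.2, 0.6, -0.5]
width: 0.0468
gripper_force: 30.8
```

>>> step_arm --increments '[{"dp": [0, 0, 0.1], "yaw": 0, "grip": 0.3}, {"dp": [0, 0, 0.2], "yaw": 0, "grip": 0.3}, {"dp": [0.1, 0.053, 0.25], "yaw": 0, "grip": 0.3}, {"dp": [0.22, 0.11, 0], "yaw": 0, "grip": 0.3}, {"dp": [0.25, 0.11, 0], "yaw": 0, "grip": 0.3}]'

```text
clock: 14.45
position: [0.5699, -0.0429, 0.1585]
ee_rot: [0.001, 0.725, 0.689, 0.001]
contact_force: [0.4, -0.8, -0.3]
width: 0.0468
gripper_force: 31.1
```

>>> step_arm --increments '[{"dp": [0.25, 0, 0], "yaw": 0, "grip": 0.3}, {"dp": [0.17, 0, 0], "yaw": 0, "grip": 0.3}, {"dp": [0, 0, -0.2], "yaw": 0, "grip": 0.3}, {"dp": [0, 0, -0.16], "yaw": 0, "grip": 0.3}, {"dp": [0, 0, 0], "yaw": 0, "grip": 0.3}]'

```text
clock: 15.08
position: [0.6504, -0.0428, 0.082]
ee_rot: [-0.003, 0.725, 0.689, -0.002]
contact_force: [-0.8, -0.5, 0.7]
width: 0.0469
gripper_force: 31.1
```

>>> step_arm --increments '[{"dp": [0, 0, 0], "yaw": 0, "grip": 0.3}]'

```text
clock: 15.2
position: [0.6535, -0.0434, 0.0861]
ee_rot: [0.001, 0.725, 0.689, 0.001]
contact_force: [1.1, 0.4, -0.5]
width: 0.0465
gripper_force: 31.1
```

>>> step_arm --increments '[{"dp": [0, 0, -0.04], "yaw": 0, "grip": 0.3}, {"dp": [0, 0, -0.012], "yaw": 0, "grip": 0.3}, {"dp": [0, 0, 0], "yaw": 0, "grip": 0.3}]'

```text
clock: 15.58
position: [0.6527, -0.0432, 0.0748]
ee_rot: [0.0, 0.725, 0.689, 0.0]
contact_force: [-0.0, -0.1, -0.8]
width: 0.0467
gripper_force: 31.1
```

>>> step_arm --increments '[{"dp": [0, 0, -0.005], "yaw": 0, "grip": 0.3}, {"dp": [0, 0, 0], "yaw": 0, "grip": 0.3}]'

```text
clock: 15.82
position: [0.653, -0.0432, 0.074]
ee_rot: [0.0, 0.725, 0.689, 0.0]
contact_force: [-0.8, -0.4, 2.7]
width: 0.0466
gripper_force: 31.3
```

>>> step_arm --increments '[{"dp": [0, 0, 0], "yaw": 0, "grip": 0.7}, {"dp": [0, 0, 0], "yaw": 0, "grip": 0.85}, {"dp": [0, 0, 0], "yaw": 0, "grip": 1}, {"dp": [0, 0, 0.13], "yaw": 0, "grip": 1}, {"dp": [0, 0, 0.2], "yaw": 0, "grip": 1}]'

```text
clock: 16.45
position: [0.6517, -0.043, 0.1385]
ee_rot: [-0.002, 0.725, 0.689, -0.001]
contact_force: [0.7, 0.1, -0.6]
width: 0.0856
gripper_force: 0.0
```

>>> step_arm --increments '[{"dp": [0, 0, 0.3], "yaw": 0, "grip": 1}, {"dp": [-0.25, -0.14, 0], "yaw": 0, "grip": 1}, {"dp": [-0.25, -0.15, 0], "yaw": 0, "grip": 1}, {"dp": [-0.2, -0.2, 0], "yaw": 0, "grip": 1}, {"dp": [-0.2, -0.22, 0], "yaw": 0, "grip": 1}]'

```text
clock: 17.08
position: [0.4714, -0.1859, 0.1998]
ee_rot: [0.001, 0.724, 0.69, 0.0]
contact_force: [0.6, -1.0, -0.2]
width: 0.0855
gripper_force: 0.0
```

>>> step_arm --increments '[{"dp": [-0.1, -0.28, 0], "yaw": 0, "grip": 1}, {"dp": [-0.045, -0.28, 0], "yaw": 0, "grip": 1}, {"dp": [0, -0.234, 0], "yaw": 0, "grip": 1}, {"dp": [0, 0, 0], "yaw": 0, "grip": 1}, {"dp": [0, 0, 0], "yaw": 0, "grip": 1}]'

```text
clock: 17.7
position: [0.4434, -0.3434, 0.1992]
ee_rot: [-0.001, 0.725, 0.689, 0.0]
contact_force: [0.3, 0.1, -0.3]
width: 0.0853
gripper_force: 0.0
```

Run:
```python
from h import *
look("w6",(.4441,-.3439),.040)
```

```text
17.7 tcp [ 0.4434 -0.3434  0.1992] 0.0853
pot [277. 201.] [ 0.4422 -0.3438] dia 34.9 (258, 183, 36, 36) to go [-0.0012 -0.0004]
```

View pics/w6.png

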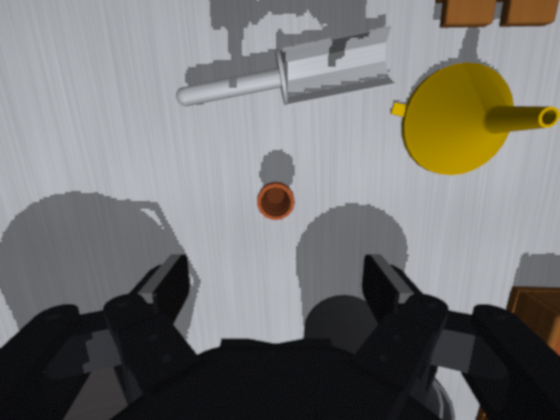

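pot_38 is at (275,201) and the funnel at (457,118). A dark bucket at (350,340) lies well clear in −y. Grasp pot_38.

>>> step_arm --increments '[{"dp": [-0.005, -0.003, -0.25], "yaw": 0, "grip": 1}, {"dp": [0, 0, -0.25], "yaw": 0, "grip": 0.9}, {"dp": [0, 0, -0.2], "yaw": 0, "grip": 0.8}, {"dp": [0, 0, -0.105], "yaw": 0, "grip": 0.7}, {"dp": [0, 0, 0], "yaw": 0, "grip": 0.55}]'

```text
clock: 18.38
position: [0.442, -0.3422, 0.0372]
ee_rot: [-0.002, 0.724, 0.69, 0.0]
contact_force: [0.9, -0.6, -0.7]
width: 0.0471
gripper_force: 0.0
```

>>> step_arm --increments '[{"dp": [0, 0, 0], "yaw": 0, "grip": 0.4}, {"dp": [0, 0, 0], "yaw": 0, "grip": 0.2}, {"dp": [0, 0, 0], "yaw": 0, "grip": 0.2}, {"dp": [0, 0, 0], "yaw": 0, "grip": 0.2}]' --squeeze 25

```text
clock: 18.88
position: [0.4429, -0.3448, 0.0391]
ee_rot: [0.001, 0.725, 0.689, 0.0]
contact_force: [0.5, -0.8, 0.2]
width: 0.0379
gripper_force: 25.1
```

>>> step_arm --increments '[{"dp": [0, 0, 0.12], "yaw": 0, "grip": 0.2}, {"dp": [0, 0, 0.28], "yaw": 0, "grip": 0.2}, {"dp": [0, 0.1, 0.28], "yaw": 0, "grip": 0.2}, {"dp": [0.04, 0.28, 0.02], "yaw": 0, "grip": 0.2}, {"dp": [0.1, 0.27, 0], "yaw": 0, "grip": 0.2}]'

```text
clock: 19.5
position: [0.4707, -0.2138, 0.18]
ee_rot: [0.001, 0.725, 0.688, 0.0]
contact_force: [0.8, -0.8, 0.2]
width: 0.0382
gripper_force: 25.3
```

>>> step_arm --increments '[{"dp": [0.2, 0.22, 0], "yaw": 0, "grip": 0.2}, {"dp": [0.25, 0.15, 0], "yaw": 0, "grip": 0.2}, {"dp": [0.26, 0, 0], "yaw": 0, "grip": 0.2}, {"dp": [0.19, 0, -0.1], "yaw": 0, "grip": 0.2}, {"dp": [0, 0, -0.2], "yaw": 0, "grip": 0.2}]'

```text
clock: 20.12
position: [0.6554, -0.141, 0.1193]
ee_rot: [0.003, 0.724, 0.69, 0.002]
contact_force: [-0.5, -1.0, -1.5]
width: 0.0381
gripper_force: 25.4
```

>>> step_arm --increments '[{"dp": [0, 0, -0.2], "yaw": 0, "grip": 0.2}, {"dp": [0, 0, 0], "yaw": 0, "grip": 0.2}, {"dp": [0, 0, 0], "yaw": 0, "grip": 0.2}]'

```text
clock: 20.5
position: [0.6516, -0.141, 0.0799]
ee_rot: [0.001, 0.725, 0.689, 0.001]
contact_force: [-0.4, -0.0, 0.5]
width: 0.038
gripper_force: 25.4
```

>>> step_arm --increments '[{"dp": [-0.004, 0.005, -0.045], "yaw": 0, "grip": 0.2}, {"dp": [0, 0, -0.015], "yaw": 0, "grip": 0.2}, {"dp": [0, 0, 0], "yaw": 0, "grip": 0.2}]'

```text
clock: 20.88
position: [0.6499, -0.1396, 0.0668]
ee_rot: [0.0, 0.725, 0.689, 0.0]
contact_force: [0.5, 0.6, -0.3]
width: 0.0378
gripper_force: 25.4
```

>>> step_arm --increments '[{"dp": [0, 0, -0.005], "yaw": 0, "grip": 0.2}, {"dp": [0, 0, 0], "yaw": 0, "grip": 0.2}]'

```text
clock: 21.12
position: [0.6502, -0.1397, 0.0659]
ee_rot: [0.0, 0.725, 0.689, 0.0]
contact_force: [-0.4, 0.4, 1.5]
width: 0.0381
gripper_force: 25.5
```

Touching. Release, retreat and check.

>>> step_arm --increments '[{"dp": [0, 0, 0], "yaw": 0, "grip": 0.6}, {"dp": [0, 0, 0], "yaw": 0, "grip": 0.8}, {"dp": [0, 0, 0], "yaw": 0, "grip": 0.9}, {"dp": [0, 0, 0.13], "yaw": 0, "grip": 0.9}, {"dp": [0, 0, 0.25], "yaw": 0, "grip": 1}]'

```text
clock: 21.75
position: [0.6483, -0.1391, 0.1398]
ee_rot: [-0.003, 0.725, 0.689, -0.001]
contact_force: [0.8, 0.1, 0.2]
width: 0.0853
gripper_force: 0.0
```

>>> step_arm --increments '[{"dp": [0, 0, 0.28], "yaw": 0, "grip": 1}, {"dp": [-0.28, 0.1, 0.05], "yaw": 0, "grip": 1}, {"dp": [-0.28, 0.1, 0.05], "yaw": 0, "grip": 1}, {"dp": [-0.28, 0.1, 0.05], "yaw": 0, "grip": 1}, {"dp": [-0.28, 0.1, 0.05], "yaw": 0, "grip": 1}]'

```text
clock: 22.38
position: [0.4241, -0.0589, 0.2378]
ee_rot: [0.0, 0.725, 0.689, 0.0]
contact_force: [0.2, -0.2, 1.2]
width: 0.0854
gripper_force: 0.0
```

>>> step_arm --increments '[{"dp": [-0.28, 0, 0], "yaw": 0, "grip": 1}, {"dp": [0, 0, 0], "yaw": 0, "grip": 1}, {"dp": [0, 0, 0], "yaw": 0, "grip": 1}]'

```text
clock: 22.75
position: [0.3707, -0.0598, 0.2381]
ee_rot: [0.001, 0.725, 0.689, 0.001]
contact_force: [0.2, -0.2, -0.0]
width: 0.0855
gripper_force: 0.0
```

Run:
```python
from h import *
a=cams.get_image("top");b=cams.get_image("side");cv2.imwrite("pics/end_top.png",a);c=cams.get_calibration("top")
A=cv2.resize(a[90:200,100:460],None,fx=2,fy=2,interpolation=cv2.INTER_CUBIC)
B=cv2.resize(b[100:320,180:420],None,fx=1.6,fy=1.6,interpolation=cv2.INTER_CUBIC)
W=np.zeros((A.shape[0]+B.shape[0],max(A.shape[1],B.shape[1]),3),np.uint8);W[:A.shape[0],:A.shape[1]]=A;W[A.shape[0]:,:B.shape[1]]=B
cv2.imwrite("pics/end.png",W);print(W.shape,manip.get_state()["clock"])
for q,h in(((.665,.151),.074),((.658,.0553),.062),((.653,-.043),.051),((.6504,-.1393),.04)):
    k=blob(clay(a),proj(c,[*q,.027+h]));f=rim(c,k,.027+h);print(np.round(f[:2],4),"off mm",np.round(1000*(f[:2]-q),1),round(2000*f[2],1))
```

```text
(572, 720, 3) 22.85
[-1115.0588    48.4189] off mm [-1115723.8    48267.9] 60.0
[-2721.678    118.0767] off mm [-2722336.    118021.4] 60.0
[-988.868    42.8854] off mm [-989521.    42928.4] 60.0
[ 0.6512 -0.1404] off mm [ 0.8 -1.1] 37.3
```

View pics/end.png

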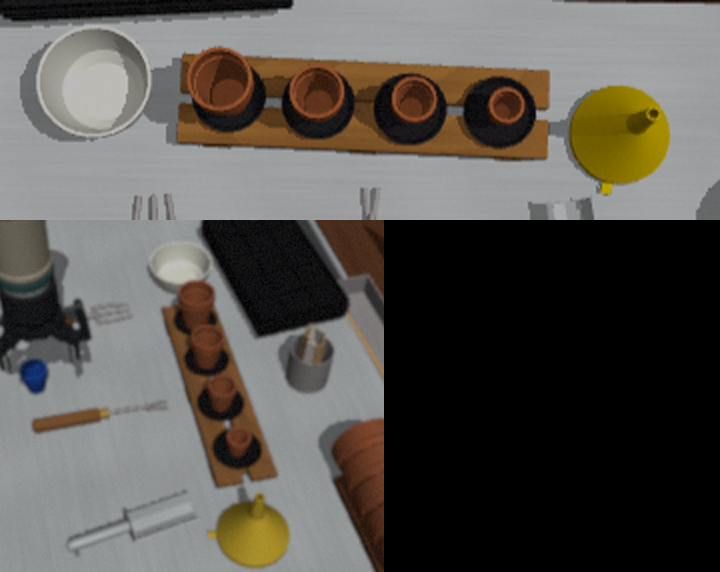

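All four stand upright in the right order (rims in the crop at (220,81), (317,94), (414,100), (507,106)), and the bowl and funnel haven't moved. The mask merged with the wood for three pots, so I'll check their centring from the pixels read off by eye, then hand in.

Run:
```python
from h import *
from rig import ticket
c=cams.get_calibration("top");ok=True
for q,h,p in(((.665,.151),.074,(220,81)),((.658,.0553),.062,(317,94)),((.653,-.043),.051,(414,100)),((.6504,-.1393),.04,(507,106))):
    d=1000*(onz(c,(100+p[0]/2,90+p[1]/2),.027+h)[0]-q);print(d.round(1));ok&=np.abs(d).max()<6
print(ok,ticket.sign_off() if ok else "")
```

```text
[-2.6 -2.3]
[-4.5 -1.8]
[-1.8 -1.6]
[-1.7 -2.3]
the job is handed in; nothing more can be done
True None
```

The job is handed in: all four pots stand upright on their saucers, smallest at the funnel's end to largest by the bowl, each within about 5 mm of centre by a rough pixel check, with the funnel and bowl untouched.

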